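# Stop the red noodle timer and ring the counter bell

### The job

The order on the red timer is ready: with the fingertips, lightly push the red timer's cap all the way in so that it stays down, then ring the counter bell by pressing its plunger, and draw back clear. Nothing is to be picked up, shoved or knocked; do not touch the other two timers, and leave the bowl, the shaker and the cup where they are.

Things in the scene. Friction and masses are not known exactly. Their poses are not given: they have to be found in the camera images.
- timer_red: Loose kitchen timer, a low white rounded box 94 (x) by 66 (y) by 28 mm high, 0.2 kg, with a blank dark display strip on top near its -x end and one round red push cap, 40 mm across, on top. Origin: centre of its underside on the counter; z up. The three timers differ only in cap colour and may stand in any order. This is the timer that is running and must be stopped: its cap starts fully up.
- red_cap_top (a point): Centre of the flat top of the red cap, 14 mm from the timer's centre towards its own +x. 39 mm above the counter when up, 31 mm when fully in. z up.
- red_cap (a joint): Travel of the red cap in m: 0 up, 0.008 fully in. It slides straight down against about 2.5 N of friction and stays where it is left (no spring).
- timer_yellow: Loose kitchen timer, a low white rounded box 94 (x) by 66 (y) by 28 mm high, 0.2 kg, with a blank dark display strip on top near its -x end and one round yellow push cap, 40 mm across, on top. Origin: centre of its underside on the counter; z up. The three timers differ only in cap colour and may stand in any order. Must be left alone; its cap starts up.
- yellow_cap_top (a point): Centre of the flat top of the yellow cap, 14 mm from the timer's centre towards its own +x. 39 mm above the counter when up, 31 mm when fully in. z up.
- yellow_cap (a joint): Travel of the yellow cap in m: 0 up, 0.008 fully in. It slides straight down against about 2.5 N of friction and stays where it is left (no spring).
- timer_blue: Loose kitchen timer, a low white rounded box 94 (x) by 66 (y) by 28 mm high, 0.2 kg, with a blank dark display strip on top near its -x end and one round blue push cap, 40 mm across, on top. Origin: centre of its underside on the counter; z up. The three timers differ only in cap colour and may stand in any order. Must be left alone; already stopped, so its cap starts pushed in.
- blue_cap_top (a point): Centre of the flat top of the blue cap, 14 mm from the timer's centre towards its own +x. 39 mm above the counter when up, 31 mm when fully in. z up.
- blue_cap (a joint): Travel of the blue cap in m: 0 up, 0.008 fully in. It slides straight down against about 2.5 N of friction and stays where it is left (no spring).
- bell: Loose counter bell, 0.4 kg: brass dome on a black round foot 90 mm across, dome top 48 mm high (a collar to 51 mm), with a small round steel plunger on top. Origin: centre of its underside; z up.
- plunger_top (a point): Centre of the flat top of the bell's plunger, a steel disc 24 mm across and 5 mm thick on a thin stem, on the bell's axis; 66 mm above the counter when up, 60 mm when fully in. z up.
- plunger (a joint): Travel of the bell's plunger in m: 0 up, 0.006 fully in. It moves straight down against a spring (about 1 N at first, 3 N fully in) and comes back up when let go. The bell rings from 0.004 on.
- bowl: Loose empty white noodle bowl, 170 mm across, 75 mm high, to be left alone. Origin: centre of its underside.
- shaker: Loose glass spice shaker with a steel cap, 58 mm across, 94 mm high, to be left alone. Origin: centre of its underside.
- cup: Loose red cup, 72 mm across, 70 mm high, to be left alone. Origin: centre of its underside.

How it is judged:
By the outcome, as a careful person would: the job done as asked, in the order asked, and still so for the second after the job is handed in, with the robot touching nothing.
It also fails if it takes over 38 s, if anything falls off the work surface, if the arm or the gripper's body presses on something with over 40 N, if the wrist force passes 120 N, or if a joint passes its speed limit or range.

### The arm

A 6-joint arm with a two-finger parallel gripper is mounted at the origin on the work surface. World frame = base frame: x ahead of the robot, y to its left, z up, the work surface at z = 0. Lengths are in mm, angles in rad, forces in N, time in s.
With the tool pointing down it reaches from about 350 to 875 mm from the base axis. Payload 4.2 kg.
Tool frame: the origin (TCP) lies at the very end of the fingers, on their centre line; the grasp point (between the pads) lies 19 mm behind it; z points along the fingers, x is the direction in which the jaws open and shut, and the axes are right-handed (so a half turn about z gives the same grasp; the last joint's range is limited). The gripper opens to 87 mm and grips with 3 to 60 N. Pads are 19 mm wide; open, the fingers measure 117 mm over their backs; the gripper's body (75 mm by 190 mm) begins 51 mm behind the grasp point.
Start: joints at [1.393, 0.385, 0.008, 0, -1.194, -0.259], TCP at [264.368, 566.312, 201.25] pointing down, gripper open.
Joint ranges: [-3.14, 3.14], [-1.21, 2.06], [-1.07, 1.41], [-3.16, 2.05], [-2.99, -0.16], [-3.1, 3.1]. Speed limits (rad/s): [2.79, 2.79, 3.14, 3.14, 3.14, 3.14].

### API

Orientations are given as [roll, pitch, yaw] about the fixed x, y, z axes, in that order (R = Rz(yaw) Ry(pitch) Rx(roll)).
In Python, from rig import arm gives the robot as it stands.
- The arm moves only by the tool step_arm, never from a script. Its arguments are lists of equal length, an entry for each row: "fingers": the finger opening in mm, from 0 to 87; "xyz": the shift along the tool's x, y, z each as a share of 0.25 m, from -1 to 1, a list of three; "twist": the turn about the tool's z as a share of 180 degrees, from -1 to 1. In form: {"fingers": [fingers, ...], "xyz": [[tx, ty, tz], ...], "twist": [twist, ...]}. A call has 1 to 5 rows; each row is the pose to reach, as a shift and turn from the pose measured when the call began, along the tool's axes at that moment, turning the shorter way round; what a row does not reach only later rows make up. A row lasts 1/10 s, in which the tool goes at most 50 mm and 8.59 degrees, less where a joint would pass 70% of its speed; a pose out of reach is approached as far as the arm can. A call with a number of a shift or a turn outside -1 to 1 is refused whole. A call with a gripper value outside its range is refused whole. The fingers move at their own pace and stop on an object; "force" is the grip in N (left out, the last holds). Time passes only in rows, so rows that repeat a pose let the fingers close. It gives the time, the measured TCP pose, the force and the opening at its end, in the units of the state.
- arm.read_state(): the state, without advancing time (a new reading comes with each control period).
- arm.snapshot(name): name is "scene" or "top" or "wrist"; returns a dict with "color" (480x640x3 uint8, blue, green, red), "camera_matrix" (3x3 intrinsics, pixels), "k1" (the pictures are not rectified: a ray, as slopes to the right and down, at radius r is drawn at 1 + k1 r^2 times it, then the intrinsics apply), "cam_to_world" (4x4, takes a point from camera to world coordinates). Camera axes: x right, y down, z forward; pixel columns grow to the right and rows downward; lengths in mm; the calibration is good to about 2 mm. A picture is of the moment at which its call begins. There is no depth.
- arm.sign_off(): hands the job in, once; it reports no verdict.
The state is a dict: "clock": time; "joint_positions": joint angles; "joint_velocities": joint speeds; "joint_efforts": joint torques, N m; "position": TCP position; "tool_rot": TCP orientation; "wrist_force": force on the tool from outside, world axes, zero at the start; "torque": the same for the moment, N m; "width": opening from 0.0 (shut) to 1.0 (fully open).
Only numpy, scipy, OpenCV 4.12 (cv2) and the standard library are available. Lean on these libraries where they do the work, as an engineer would, in place of code of your own. Each camera call takes 0.05 s, during which the arm holds its last target.

## Working session

There is one attempt and no reset: what is moved stays moved. The work goes in short steps, Python scripts to look and compute and a tool call to move; the robot and the scene stay as the last step left them, time stands still between calls to the robot, and variables do not carry over. Pictures are saved under pics/ and viewed, and the job is handed in when it is done.

Besides the shell and the picture viewer there is one more tool, called after "Request:" in YAML: its name, and indented under it one key for each argument. step_arm: Moves the arm, as the interface text tells. Shift numbers are shares of 0.25 m and turn numbers shares of 180 degrees, none past 1 either way. Its arguments: {"type":"object","properties":{"fingers":{"type":"array","items":{"type":"number"}},"xyz":{"type":"array","items":{"type":"array","items":{"type":"number","minimum":-1,"maximum":1}}},"twist":{"type":"array","items":{"type":"number","minimum":-1,"maximum":1}},"force":{"type":"number"}},"required":["fingers","xyz","twist"]}

```bash
mkdir -p pics; ls
python3 - <<'E'
from rig import arm
import cv2,numpy as np
s=arm.read_state(); print({k:np.round(v,3).tolist() for k,v in s.items()})
import pickle
d={}
for n in ["scene","top","wrist"]:
    r=arm.snapshot(n); cv2.imwrite(f"pics/{n}0.png",r["color"]); d[n]=r; print(n,r["camera_matrix"].tolist(),r["k1"],np.round(r["cam_to_world"],3).tolist())
pickle.dump(d,open("s0.pkl","wb"))
E
```

```text
pics
{'clock': 0.0, 'joint_positions': [1.393, 0.386, 0.007, -0.001, -1.194, -0.259], 'joint_velocities': [-0.0, -0.001, 0.001, 0.0, 0.001, 0.0], 'joint_efforts': [-0.001, -39.066, 18.741, 4.22, 0.011, -0.0], 'position': [264.092, 565.746, 200.177], 'tool_rot': [-3.142, -0.002, -2.008], 'wrist_force': [0.213, 0.5, -0.349], 'torque': [-0.015, -0.001, -0.016], 'width': 0.998}
scene [[552.7795354743495, 0.0, 313.16921406860337], [0.0, 552.7795354743495, 243.6109521622443], [0.0, 0.0, 1.0]] -0.06571141685592881 [[0.798, 0.381, -0.467, 1133.103], [0.602, -0.512, 0.613, -662.909], [-0.005, -0.77, -0.638, 791.334], [0.0, 0.0, 0.0, 1.0]]
top [[493.65313681784363, 0.0, 325.71945964706265], [0.0, 493.65313681784363, 240.55255816282002], [0.0, 0.0, 1.0]] 0.025942608932587676 [[0.022, -0.997, 0.072, 536.989], [-0.999, -0.025, -0.03, 62.278], [0.032, -0.072, -0.997, 1004.028], [0.0, 0.0, 0.0, 1.0]]
wrist [[380.11352820677473, 0.0, 321.69234089143936], [0.0, 380.11352820677473, 237.90910763927877], [0.0, 0.0, 1.0]] 0.024424116265004427 [[-0.423, -0.864, -0.272, 338.87], [-0.906, 0.404, 0.124, 531.854], [0.003, 0.299, -0.954, 382.71], [0.0, 0.0, 0.0, 1.0]]
```

```bash
ls pics
```

```text
scene0.png
top0.png
wrist0.png
```

View pics/scene0.png

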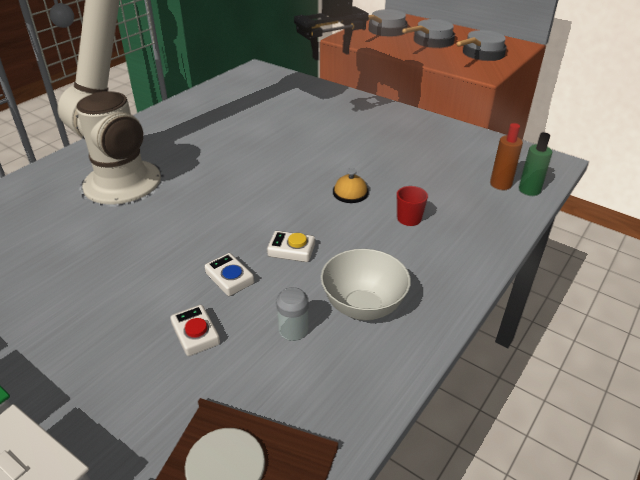

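View pics/top0.png

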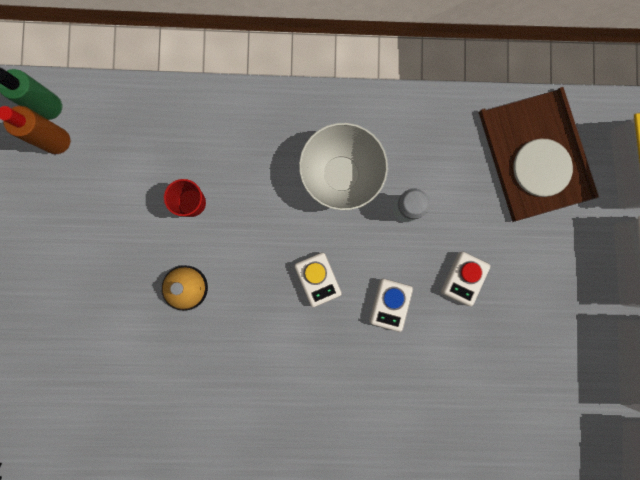

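The top view shows the red cap near (471,272), yellow (316,272), blue (394,298) and the bell plunger near (177,289). In the scene view the red cap is near (196,327) and the plunger near (352,175).

```bash
cat > h.py <<'E'
import numpy as np,cv2
def ray(r,uv):
    K=r["camera_matrix"];k=r["k1"]
    p=cv2.undistortPoints(np.array([[uv]],float),K,np.array([k,0,0,0,0.]))[0,0]
    T=r["cam_to_world"]; d=T[:3,:3]@np.array([p[0],p[1],1]); return T[:3,3],d/np.linalg.norm(d)
def plane(r,uv,z):
    o,d=ray(r,uv); return o+d*(z-o[2])/d[2]
def tri(rs):
    A=0;b=0
    for o,d in rs:
        P=np.eye(3)-np.outer(d,d);A=A+P;b=b+P@o
    x=np.linalg.solve(A,b); return x,[np.linalg.norm((np.eye(3)-np.outer(d,d))@(x-o)) for o,d in rs]
def blob(m,box):
    x0,y0,x1,y1=box; z=np.zeros_like(m); z[y0:y1,x0:x1]=m[y0:y1,x0:x1]
    n,l,s,c=cv2.connectedComponentsWithStats(z)
    i=1+np.argmax(s[1:,4]); return c[i],s[i]
def hsv(r): return cv2.cvtColor(r["color"],cv2.COLOR_BGR2HSV)
def masks(r):
    h=hsv(r); H,S,V=h[...,0],h[...,1],h[...,2]
    return dict(red=(((H<6)|(H>174))&(S>150)&(V>150)).astype(np.uint8),
     yellow=((H>15)&(H<35)&(S>150)&(V>120)).astype(np.uint8),
     blue=((H>105)&(H<130)&(S>150)&(V>80)).astype(np.uint8))
E
python3 - <<'E'
import pickle;from h import *
d=pickle.load(open("s0.pkl","rb"))
boxes=dict(red=dict(top=(450,250,500,310),scene=(165,300,225,360)),yellow=dict(top=(290,250,345,310),scene=(265,225,320,265)),blue=dict(top=(365,270,420,335),scene=(200,250,260,300)))
for c in boxes:
    R=[]
    for n in("top","scene"):
        ce,s=blob(masks(d[n])[c],boxes[c][n]); R.append(ray(d[n],ce)); print(c,n,ce.round(1),s,plane(d[n],ce,31 if c=="blue" else 39).round(1))
    print(tri(R))
for n,b in(("top",(155,260,215,320)),("scene",(325,160,380,210))):
    x0,y0,x1,y1=b
    im=cv2.resize(d[n]["color"][y0:y1,x0:x1],None,fx=8,fy=8,interpolation=0); cv2.imwrite(f"pics/bell_{n}.png",im)
    h=hsv(d[n]);m=((h[...,1]<90)&(h[...,2]>110)).astype(np.uint8) if 0 else None
ims=[cv2.resize(d[n]["color"][y0:y1,x0:x1],(400,400),interpolation=0) for n,(x0,y0,x1,y1) in (("top",(160,265,210,315)),("scene",(325,160,375,210)))]
cv2.imwrite("pics/bellz.png",np.hstack(ims))
E
```

```text
red top [471.8 272. ] [463 263  19  19 286] [ 552.1 -255.5   39. ]
red scene [194.7 326.3] [185 318  21  19 285] [ 551.9 -256.8   39. ]
(array([ 551.72962051, -256.08565313,   38.22897227]), [np.float64(0.501275816737914), np.float64(0.501275816737877)])
yellow top [314.7 272.7] [305 263  20  20 321] [543.6  53.2  39. ]
yellow scene [296.6 239.8] [288 233  18  15 213] [546.3  48.7  39. ]
(array([543.34121616,  52.93750001,  34.81117211]), [np.float64(0.37700653472693907), np.float64(0.37700653472674145)])
blue top [393.5 298. ] [384 289  20  19 297] [ 497.5 -103.    31. ]
blue scene [231.6 271.6] [223 265  19  14 197] [ 497.6 -103.2   31. ]
(array([ 497.48368091, -103.09182133,   30.84805679]), [np.float64(0.04746277304759719), np.float64(0.04746277304766052)])
```

View pics/bellz.png

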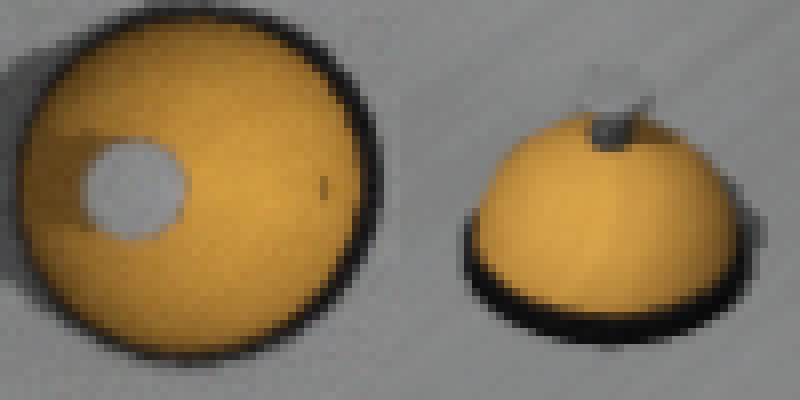

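Run:
```python
import pickle;from h import *
d=pickle.load(open("s0.pkl","rb"))
t=d["top"];s=d["scene"]
print(plane(t,(176.1,288.1),66),plane(s,(351.3,171.),66),tri([ray(t,(176.1,288.1)),ray(s,(351.3,171.))]))
h=hsv(t);H,S,V=h[...,0],h[...,1],h[...,2]
# foot: dark ring extent + brass; plunger: grey inside
br=((H>10)&(H<30)&(S>120)).astype(np.uint8); dk=(V<45).astype(np.uint8)
m=np.zeros_like(br);m[260:320,155:215]=(br|dk)[260:320,155:215]
c,_=cv2.findContours(m,cv2.RETR_EXTERNAL,cv2.CHAIN_APPROX_NONE);c=max(c,key=cv2.contourArea)
e=cv2.fitEllipse(c);print("foot",e,plane(t,e[0],5))
g=(S<40).astype(np.uint8); ce,st=blob(g,(168,279,186,299)); print("plunger",ce,st,plane(t,ce,66))
print("shaker",plane(t,(413,204),90),"timer red edge check")
p=np.array([264.1,565.7,200.2]);y=-2.008
X=np.array([np.cos(y),np.sin(y)]);Y=np.array([np.sin(y),-np.cos(y)])
for q in((551.9,-256),):
    v=np.array(q)-p[:2];print(v@X,v@Y)
```

```text
[509.0284849  311.83117353  66.        ] [509.67209034 311.79234806  66.        ] (array([509.20593798, 312.08007765,  65.64450586]), [np.float64(0.2408466283252696), np.float64(0.2408466283252405)])
foot ((184.09097290039062, 287.4637451171875), (42.902488708496094, 44.6900634765625), 76.91766357421875) [508.78793028 312.40533918   5.        ]
plunger [176.24770642 288.21100917] [171 283  12  12 109] [508.82750159 311.54939353  66.        ]
shaker [ 676.0864047  -127.55441949   90.        ] timer red edge check
622.5534615576282 -608.6435060876069
```

Request:
step_arm:
  fingers: [0,0,0,0,0]
  force: 20
  xyz:
    - [0.1,-0.1,0]
    - [0.22,-0.22,0]
    - [0.36,-0.35,0]
    - [0.5,-0.49,0]
    - [0.64,-0.62,0]
  twist: [0,0,0,0,0]

```text
clock: 0.65
position: [337.1, 353.3, 200.5]
tool_rot: [-3.141, -0.002, -2.007]
wrist_force: [2.0, -0.7, 0.6]
width: 0.628
```

Request:
step_arm:
  fingers: [0,0,0,0,0]
  xyz:
    - [0.14,-0.14,0]
    - [0.28,-0.28,0]
    - [0.42,-0.42,0]
    - [0.56,-0.55,0]
    - [0.7,-0.68,0]
  twist: [0,0,0,0,0]

```text
clock: 1.15
position: [417.2, 120.8, 201.0]
tool_rot: [-3.141, -0.002, -2.007]
wrist_force: [0.4, 0.1, 0.2]
width: 0.171
```

Request:
step_arm:
  fingers: [0,0,0,0,0]
  xyz:
    - [0.14,-0.14,0]
    - [0.28,-0.28,0]
    - [0.42,-0.42,0]
    - [0.56,-0.55,0]
    - [0.7,-0.68,0]
  twist: [0,0,0,0,0]

```text
clock: 1.65
position: [497.5, -111.7, 201.2]
tool_rot: [-3.141, -0.002, -2.007]
wrist_force: [0.6, 1.1, 0.2]
width: 0.006
```

Request:
step_arm:
  fingers: [0,0,0,0,0]
  xyz:
    - [0.14,-0.14,0]
    - [0.27,-0.28,0]
    - [0.37,-0.38,0]
    - [0.43,-0.44,0]
    - [0.43,-0.44,0]
  twist: [0,0,0,0,0]

```text
clock: 2.15
position: [551.9, -258.0, 200.1]
tool_rot: [3.14, -0.002, -2.011]
wrist_force: [0.0, 0.8, -1.1]
width: 0.005
```

Request:
step_arm:
  fingers: [0,0,0,0,0]
  xyz:
    - [0,0,0.1]
    - [0,0,0.2]
    - [0,0,0.3]
    - [0,0,0.4]
    - [0,0,0.4]
  twist: [0,0,0,0,0]

```text
clock: 2.65
position: [548.5, -256.3, 96.3]
tool_rot: [3.131, -0.003, -2.011]
wrist_force: [-0.6, 0.8, -0.4]
width: 0.003
```

Run:
```python
from rig import arm
from h import *
s=arm.read_state();print(s["position"],s["joint_positions"],s["wrist_force"],s["width"])
a=[arm.snapshot(n)["color"] for n in("wrist","top")]
cv2.imwrite("pics/a1.png",cv2.resize(np.hstack(a),(800,300),interpolation=cv2.INTER_AREA))
p=s["position"];y=s["tool_rot"][2]
v=np.array([551.9-p[0],-256-p[1]]);print(v@[np.cos(y),np.sin(y)]/250,v@[np.sin(y),-np.cos(y)]/250)
```

```text
[ 548.46349598 -256.34531254   96.33263694] [-1.69819416e-01  4.47730200e-01 -1.74433299e-01  6.15473927e-04
 -9.59249243e-01  1.30036405e+00] [-0.55881063  0.80298339 -0.41624185] 0.0026310515797930063
-0.00710322423090094 -0.01184926223123598
```

View pics/a1.png

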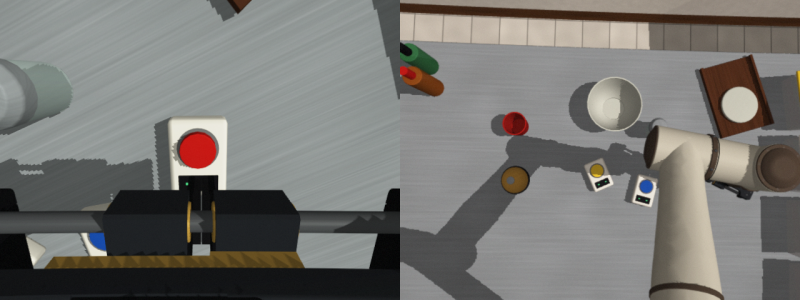

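The wrist view shows the red timer upright ahead of the closed fingers, with its cap near full-frame pixel (317,240). The fingers are near (322,370) and the surroundings are clear. I'll check the cap position from the wrist camera.

Run:
```python
from rig import arm
from h import *
r=arm.snapshot("wrist");ce,s=blob(masks(r)["red"],(250,180,400,290));print(ce,s,plane(r,ce,39))
s=arm.read_state();print(s["position"],s["tool_rot"])
p=s["position"];y=s["tool_rot"][2]
# tcp projected into wrist picture
T=np.linalg.inv(r["cam_to_world"]);rv=cv2.Rodrigues(T[:3,:3])[0]
print(cv2.projectPoints(np.array([p]),rv,T[:3,3],r["camera_matrix"],np.array([r["k1"],0,0,0,0.]))[0])
cv2.imwrite("pics/w2.png",r["color"])
v=np.array([551.9-p[0],-256-p[1]]);print(v@[np.cos(y),np.sin(y)]/250,v@[np.sin(y),-np.cos(y)]/250)
```

```text
[316.80668842 245.0322186 ] [ 288  218   58   55 2452] [ 553.60361933 -254.74788572   39.        ]
[ 552.5155701  -257.99104483  101.47174147] [-3.14086853e+00 -2.32996834e-03 -2.00967610e+00]
[[[322.28389047 282.6408173 ]]]
-0.006163113936749101 0.00561310998416108
```

Request:
step_arm:
  fingers: [0,0,0,0,0]
  xyz:
    - [-0.006,0.006,0.06]
    - [-0.006,0.006,0.12]
    - [-0.006,0.006,0.17]
    - [-0.006,0.006,0.2]
    - [-0.006,0.006,0.2]
  twist: [0,0,0,0,0]

```text
clock: 3.3
position: [551.4, -256.0, 51.0]
tool_rot: [3.141, -0.003, -2.01]
wrist_force: [-1.2, 0.1, 0.5]
width: 0.009
```

Request:
step_arm:
  fingers: [0,0,0,0,0]
  xyz:
    - [0,0,0]
    - [0,0,0]
    - [0,0,0.004]
    - [0,0,0.008]
    - [0,0,0.008]
  twist: [0,0,0,0,0]

```text
clock: 3.8
position: [551.4, -256.0, 49.0]
tool_rot: [3.141, -0.003, -2.01]
wrist_force: [0.8, -0.0, 0.1]
width: 0.005
```

Run:
```python
from rig import arm
from h import *
s=arm.read_state();print(s["position"],s["wrist_force"],s["tool_rot"])
r=arm.snapshot("scene");cv2.imwrite("pics/s2.png",cv2.resize(r["color"][260:380,120:280],(800,600)))
```

```text
[ 551.38436504 -255.98442213   48.97881479] [ 0.81996588 -0.04998888  0.12643102] [ 3.14111283e+00 -2.55226860e-03 -2.00977171e+00]
```

View pics/s2.png

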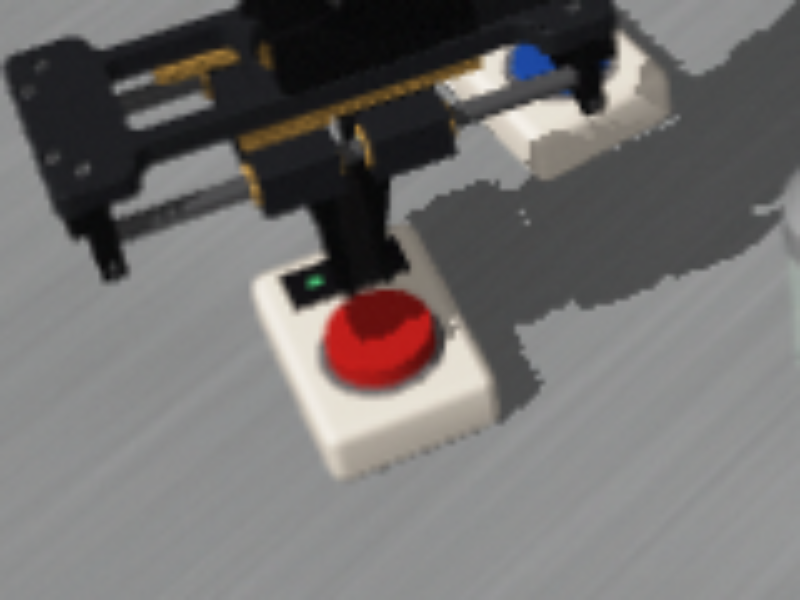

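The picture shows the fingertips ending near (370,290) in the crop, at the back edge of the cap. That looks slightly off-centre or higher than expected, so I'll project the TCP to check.

Run:
```python
from rig import arm
from h import *
s=arm.read_state();p=s["position"]
for n in("scene","wrist"):
    r=arm.snapshot(n)
    T=np.linalg.inv(r["cam_to_world"]);rv=cv2.Rodrigues(T[:3,:3])[0]
    pts=np.array([p,[551.9,-256,39],[552,-256,28],[p[0],p[1],p[2]+30]])
    q=cv2.projectPoints(pts,rv,T[:3,3],r["camera_matrix"],np.array([r["k1"],0,0,0,0.]))[0][:,0]
    print(n,q.round(1).tolist())
    if n=="scene":
        print(((q-[120,260])*5+2).round().tolist())
    else: cv2.imwrite("pics/w3.png",r["color"]); ce,st=blob(masks(r)["red"],(220,150,420,320));print(ce,st)
```

```text
scene [[194.0, 322.2], [195.0, 326.0], [195.9, 330.1], [191.6, 310.7]]
[[372.0, 313.0], [377.0, 332.0], [382.0, 352.0], [360.0, 255.0]]
wrist [[322.4, 283.4], [321.9, 275.1], [321.8, 267.4], [322.7, 311.2]]
[322.34299262 260.94467861] [ 283  241   71   55 1898]
```

View pics/w3.png

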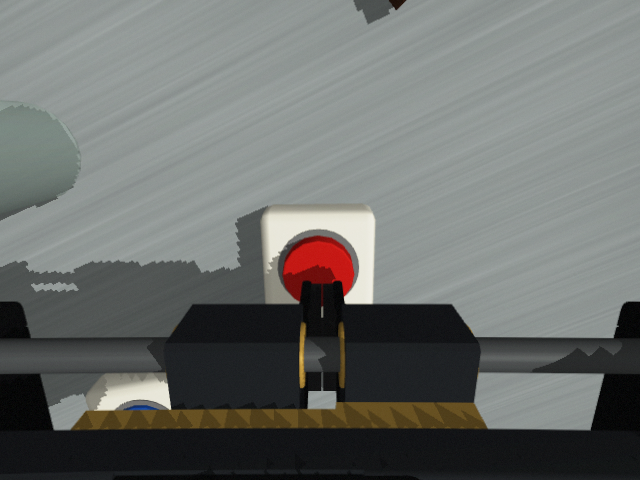

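Run:
```python
from rig import arm
from h import *
r=arm.snapshot("scene");w=arm.snapshot("wrist")
a=cv2.resize(r["color"][295:345,170:220],(400,400),interpolation=0)
b=cv2.resize(w["color"][230:330,272:372],(400,400),interpolation=0)
im=np.hstack([a,b]);im=np.clip(im.astype(float)*1.8+15,0,255).astype(np.uint8)
cv2.imwrite("pics/z3.png",im)
```

```text
(no output)
```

View pics/z3.png

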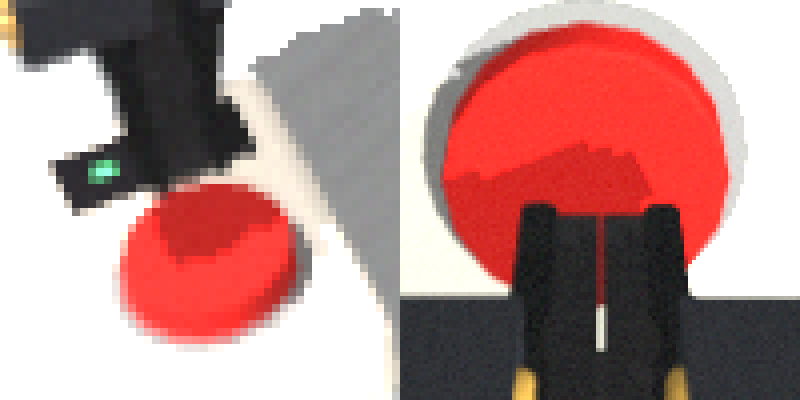

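Run:
```python
from rig import arm
from h import *
r=arm.snapshot("scene");w=arm.snapshot("wrist");s=arm.read_state();print(s["position"],s["width"])
for q in((193.2,317.6),(193.7,318.2)):
    print(tri([ray(r,q),ray(w,(322.3,282.8))]))
print("wrist ray at z=49,57",plane(w,(322.3,282.8),49),plane(w,(322.3,282.8),57))
print("scene ray at z=49,57",plane(r,(193.2,317.6),49),plane(r,(193.2,317.6),57))
y=s["tool_rot"][2];print("tool y",np.sin(y),-np.cos(y))
# cap from wrist: rim fit
```

```text
[ 551.44061193 -256.01166239   48.99810319] 0.0024475225004672568
(array([ 560.00591881, -260.71672126,   70.73113181]), [np.float64(0.8469637830505303), np.float64(0.8469637830504969)])
(array([ 559.17824885, -259.88978148,   67.90834415]), [np.float64(0.40899678360448494), np.float64(0.4089967836044085)])
wrist ray at z=49,57 [ 551.76215421 -256.09166949   49.        ] [ 555.02890886 -257.58000675   57.        ]
scene ray at z=49,57 [ 542.02452302 -249.1401266    49.        ] [ 548.39447326 -253.59923898   57.        ]
tool y -0.9052218353315032 0.424939323714651
```

Triangulating the visible fingertip edge puts it at z≈69, about 20 mm above the reported TCP and on axis (9 mm is the pad half-width). The horizontal position is good, so I'll go down in small steps and watch the force.

Request:
step_arm:
  fingers: [0,0,0,0,0]
  xyz:
    - [0,0,0.008]
    - [0,0,0.016]
    - [0,0,0.024]
    - [0,0,0.032]
    - [0,0,0.032]
  twist: [0,0,0,0,0]

```text
clock: 4.65
position: [551.1, -255.9, 40.5]
tool_rot: [3.14, -0.003, -2.01]
wrist_force: [0.2, -0.1, -0.2]
width: 0.006
```

Request:
step_arm:
  fingers: [0,0,0,0,0]
  xyz:
    - [0,0,0.004]
    - [0,0,0.008]
    - [0,0,0.012]
    - [0,0,0.016]
    - [0,0,0.016]
  twist: [0,0,0,0,0]

```text
clock: 5.15
position: [551.0, -255.9, 36.4]
tool_rot: [3.14, -0.003, -2.01]
wrist_force: [-0.2, -0.2, -0.6]
width: 0.005
```

```bash
cat > look.py <<'E'
import sys
from rig import arm
from h import *
s=arm.read_state();print(s["clock"],s["position"].round(1) if hasattr(s["position"],"round") else s["position"],s["wrist_force"])
r=arm.snapshot("scene");w=arm.snapshot("wrist")
x,y=int(sys.argv[2]),int(sys.argv[3])
a=cv2.resize(r["color"][y-25:y+25,x-25:x+25],(400,400),interpolation=0)
b=cv2.resize(w["color"][180:340,242:402],(400,400),interpolation=0)
im=np.clip(np.hstack([a,b]).astype(float)*1.5+15,0,255).astype(np.uint8)
cv2.imwrite(f"pics/{sys.argv[1]}.png",im)
E
python3 look.py z4 195 320
```

```text
5.15 [ 551.  -255.9   36.4] [-0.23575317 -0.1767604  -0.56862339]
```

View pics/z4.png

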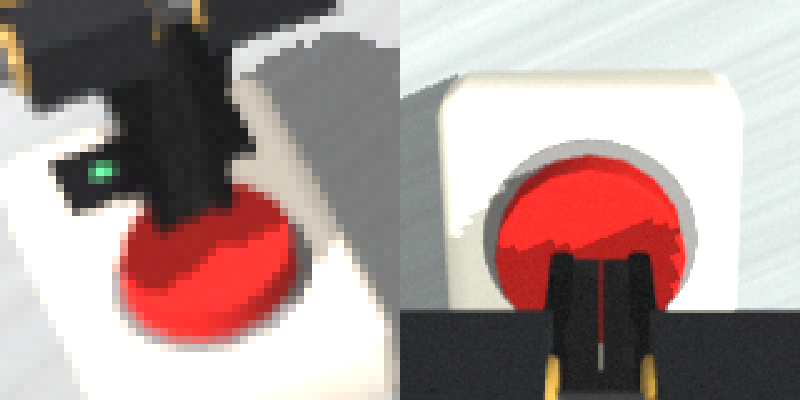

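The fingers are still clear of the cap and the force is about zero, which confirms the real tips are about 19 mm short of the reported TCP. I'll carry on down.

Request:
step_arm:
  fingers: [0,0,0,0,0]
  xyz:
    - [0,0,0.008]
    - [0,0,0.016]
    - [0,0,0.024]
    - [0,0,0.032]
    - [0,0,0.032]
  twist: [0,0,0,0,0]

```text
clock: 5.75
position: [550.8, -255.9, 28.0]
tool_rot: [3.139, -0.003, -2.01]
wrist_force: [-0.6, 0.2, -0.5]
width: 0.007
```

Request:
step_arm:
  fingers: [0,0,0,0]
  xyz:
    - [0.002,-0.002,0.004]
    - [0.002,-0.002,0.008]
    - [0.002,-0.002,0.014]
    - [0.002,-0.002,0.014]
  twist: [0,0,0,0]

```text
clock: 6.15
position: [550.9, -256.5, 24.3]
tool_rot: [3.139, -0.003, -2.01]
wrist_force: [0.2, -0.5, -0.0]
width: 0.01
```

```bash
python3 look.py z5 195 320
```

```text
6.15 [ 550.9 -256.5   24.3] [ 0.21519565 -0.51453426 -0.00645894]
```

View pics/z5.png

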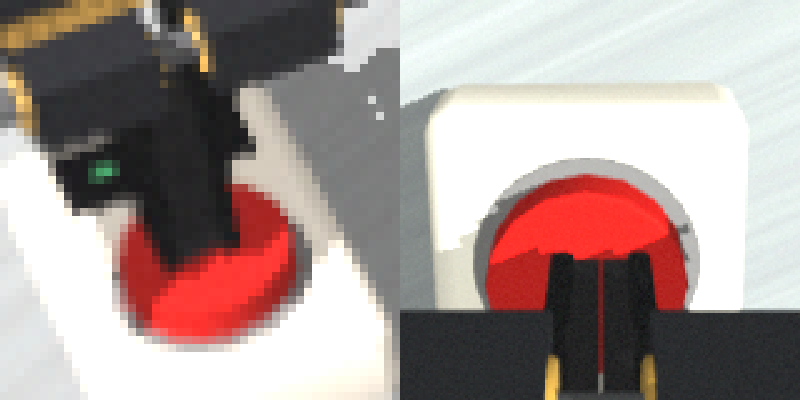

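The tips are nearly on the cap and well centred. I'll go on in smaller steps.

Request:
step_arm:
  fingers: [0,0,0]
  xyz:
    - [-0.002,-0.002,0.006]
    - [-0.002,-0.004,0.01]
    - [-0.002,-0.004,0.012]
  twist: [0,0,0]

```text
clock: 6.55
position: [552.2, -256.5, 21.3]
tool_rot: [3.139, -0.003, -2.01]
wrist_force: [0.1, -0.1, 0.3]
width: 0.006
```

Request:
step_arm:
  fingers: [0,0,0]
  xyz:
    - [0,0,0.005]
    - [0,0,0.008]
    - [0,0,0.01]
  twist: [0,0,0]

```text
clock: 6.85
position: [552.1, -256.5, 18.7]
tool_rot: [3.139, -0.003, -2.01]
wrist_force: [0.1, -0.4, 0.1]
width: 0.008
```

Request:
step_arm:
  fingers: [0,0,0]
  xyz:
    - [0,0,0.005]
    - [0,0,0.008]
    - [0,0,0.01]
  twist: [0,0,0]

```text
clock: 7.15
position: [552.2, -256.6, 16.5]
tool_rot: [3.14, -0.003, -2.01]
wrist_force: [-0.6, -0.0, 2.4]
width: 0.006
```

Contact: 2.4 N at z=16.5, which matches the cap's friction. I'll keep pushing gently.

Request:
step_arm:
  fingers: [0,0,0]
  xyz:
    - [0,0,0.005]
    - [0,0,0.008]
    - [0,0,0.01]
  twist: [0,0,0]

```text
clock: 7.45
position: [552.2, -256.6, 14.0]
tool_rot: [3.14, -0.003, -2.01]
wrist_force: [-1.1, 1.1, 2.4]
width: 0.005
```

Request:
step_arm:
  fingers: [0,0,0]
  xyz:
    - [0,0,0.005]
    - [0,0,0.008]
    - [0,0,0.008]
  twist: [0,0,0]

```text
clock: 7.75
position: [552.2, -256.6, 11.8]
tool_rot: [3.139, -0.003, -2.01]
wrist_force: [-0.5, -0.2, 1.9]
width: 0.004
```

Request:
step_arm:
  fingers: [0,0,0]
  xyz:
    - [0,0,0.004]
    - [0,0,0.006]
    - [0,0,0.006]
  twist: [0,0,0]

```text
clock: 8.05
position: [552.2, -256.6, 10.2]
tool_rot: [3.139, -0.003, -2.01]
wrist_force: [-1.3, 0.3, 1.5]
width: 0.006
```

Request:
step_arm:
  fingers: [0,0,0]
  xyz:
    - [0,0,0.004]
    - [0,0,0.006]
    - [0,0,0.006]
  twist: [0,0,0]

```text
clock: 8.35
position: [552.3, -256.6, 10.1]
tool_rot: [3.14, -0.003, -2.009]
wrist_force: [-3.1, 2.2, 9.1]
width: 0.007
```

Force jumped to 9 N with no further travel, so the cap has bottomed. Lifting straight up.

Request:
step_arm:
  fingers: [0,0,0,0,0]
  xyz:
    - [0,0,-0.04]
    - [0,0,-0.12]
    - [0,0,-0.25]
    - [0,0,-0.4]
    - [0,0,-0.4]
  twist: [0,0,0,0,0]

```text
clock: 8.85
position: [556.6, -257.7, 116.4]
tool_rot: [-3.131, -0.002, -2.008]
wrist_force: [0.1, 0.0, -0.3]
width: 0.003
```

Run:
```python
from rig import arm
from h import *
s=arm.read_state();print(s["position"],s["tool_rot"])
r=arm.snapshot("scene");w=arm.snapshot("wrist")
ce,st=blob(masks(r)["red"],(165,300,225,360));print(ce,st,plane(r,ce,31))
cw,sw=blob(masks(w)["red"],(200,100,440,330));print(cw,sw,tri([ray(r,ce),ray(w,cw)]))
a=cv2.resize(r["color"][295:355,165:225],(400,400),interpolation=0)
b=cv2.resize(w["color"][140:340,222:422],(400,400),interpolation=0)
cv2.imwrite("pics/z6.png",np.hstack([a,b]))
```

```text
[ 556.58144429 -257.71862946  116.36421261] [-3.13106104e+00 -1.82518778e-03 -2.00799750e+00]
[195.63432836 328.6119403 ] [185 321  22  16 268] [ 551.26849829 -255.45493158   31.        ]
[319.76772031 240.38745211] [ 294  215   53   51 2088] (array([ 552.80205227, -255.33451115,   32.10905462]), [np.float64(0.984521963142279), np.float64(0.9845219631423288)])
```

View pics/z6.png

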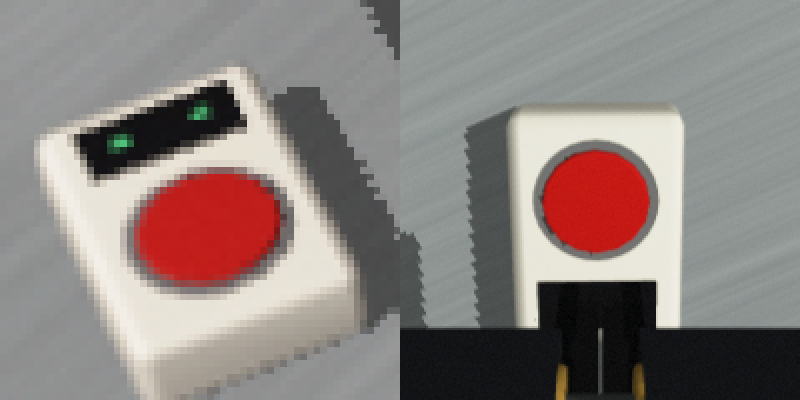

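The cap is down (triangulated z≈32, expected 31) and the timer has not moved. Next, the bell.

Request:
step_arm:
  fingers: [0,0,0,0,0]
  xyz:
    - [-0.06,0.03,-0.1]
    - [-0.18,0.1,-0.15]
    - [-0.34,0.19,-0.15]
    - [-0.5,0.29,-0.15]
    - [-0.67,0.38,-0.15]
  twist: [0,0,0,0,0]

```text
clock: 9.45
position: [536.5, -63.0, 146.7]
tool_rot: [3.139, -0.004, -2.011]
wrist_force: [0.6, 0.8, 0.9]
width: 0.01
```

Request:
step_arm:
  fingers: [0,0,0,0,0]
  xyz:
    - [-0.17,0.1,0]
    - [-0.34,0.2,0]
    - [-0.5,0.29,0]
    - [-0.67,0.38,0]
    - [-0.82,0.47,0]
  twist: [0,0,0,0,0]

```text
clock: 9.95
position: [516.3, 174.3, 144.7]
tool_rot: [3.138, -0.006, -2.01]
wrist_force: [0.9, 0.9, 1.2]
width: 0.006
```

```bash
cat > go.py <<'E'
from rig import arm
from h import *
s=arm.read_state();p=s["position"];y=s["tool_rot"][2];print(s["clock"],p,s["tool_rot"])
v=np.array([509.0-p[0],311.8-p[1]]);print(v@[np.cos(y),np.sin(y)]/250,v@[np.sin(y),-np.cos(y)]/250)
E
python3 go.py
```

```text
9.95 [516.26777505 174.2887955  144.71910894] [ 3.13759043 -0.0058991  -2.0103534 ]
-0.4853868075507584 0.2603729589067541
```

Request:
step_arm:
  fingers: [0,0,0,0,0]
  xyz:
    - [-0.16,0.09,0]
    - [-0.31,0.17,0]
    - [-0.42,0.22,0]
    - [-0.485,0.26,0]
    - [-0.485,0.26,0]
  twist: [0,0,0,0,0]

```text
clock: 10.45
position: [508.2, 313.2, 142.6]
tool_rot: [3.137, -0.008, -2.008]
wrist_force: [-0.8, -0.6, -0.1]
width: 0.006
```

Request:
step_arm:
  fingers: [0,0,0,0,0]
  xyz:
    - [0,0,0.06]
    - [0,0,0.14]
    - [0,0,0.2]
    - [0,0,0.24]
    - [0,0,0.24]
  twist: [0,0,0,0,0]

```text
clock: 10.95
position: [506.8, 310.9, 80.8]
tool_rot: [3.135, -0.012, -2.01]
wrist_force: [0.0, -1.1, 0.4]
width: 0.009
```

Request:
step_arm:
  fingers: [0]
  xyz:
    - [0,0,0]
  twist: [0]

```text
clock: 11.05
position: [507.4, 310.5, 81.3]
tool_rot: [3.135, -0.012, -2.01]
wrist_force: [-0.5, 1.0, -0.0]
width: 0.007
```

```bash
python3 go.py; python3 look.py z7 351 175
```

```text
11.05 [507.35373698 310.5493444   81.33665862] [ 3.13544467 -0.0115893  -2.01004533]
-0.007328088376942033 -0.0038325269469420987
11.05 [507.4 310.5  81.3] [-0.49662728  1.01713577 -0.03023723]
```

View pics/z7.png

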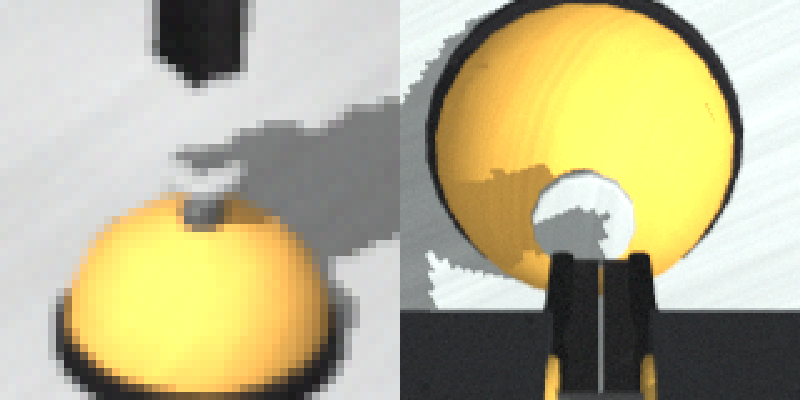

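The tips are above the plunger, which looks slightly to the left of them in the wrist view (disc centre near (315,266), fingers at 322). I'll measure the plunger from the wrist.

```bash
python3 - <<'E'
from rig import arm
from h import *
w=arm.snapshot("wrist")
for uv in ((242+583/2.5-160,180+214/2.5),): print(uv,plane(w,uv,66))
ims=w["color"];h=hsv(w);g=((h[...,1]<60)).astype(np.uint8)
T=np.linalg.inv(w["cam_to_world"]);rv=cv2.Rodrigues(T[:3,:3])[0]
p=arm.read_state()["position"]
print(cv2.projectPoints(np.array([p,[p[0],p[1],66],[509,311.8,66]]),rv,T[:3,3],w["camera_matrix"],np.array([w["k1"],0,0,0,0.]))[0][:,0])
print(w["cam_to_world"].round(3), p)
E
python3 go.py
```

```text
(315.2, 265.6) [512.22941961 312.55432606  66.        ]
[[321.98326192 283.55741051]
 [321.63243668 271.88785166]
 [318.89286925 269.9055653 ]]
[[-4.25000e-01 -8.60000e-01 -2.81000e-01  5.83638e+02]
 [-9.05000e-01  4.08000e-01  1.19000e-01  2.77622e+02]
 [ 1.20000e-02  3.05000e-01 -9.52000e-01  2.63353e+02]
 [ 0.00000e+00  0.00000e+00  0.00000e+00  1.00000e+00]] [507.25439262 310.9239258   81.60053449]
11.2 [507.25439262 310.9239258   81.60053449] [ 3.13539674 -0.01085002 -2.00989874]
-0.006140277531075977 -0.004830259810965612
```

The wrist gives (512,313) and the other two views (509,312), so I'll aim for (510.5,312).

Request:
step_arm:
  fingers: [0,0,0,0,0]
  xyz:
    - [-0.01,-0.011,0.03]
    - [-0.01,-0.011,0.06]
    - [-0.01,-0.012,0.09]
    - [-0.01,-0.012,0.11]
    - [-0.01,-0.012,0.11]
  twist: [0,0,0,0,0]

```text
clock: 11.7
position: [510.1, 311.2, 52.7]
tool_rot: [3.134, -0.013, -2.01]
wrist_force: [-0.3, -0.7, -0.6]
width: 0.006
```

Request:
step_arm:
  fingers: [0,0,0]
  xyz:
    - [0,0,0.005]
    - [0,0,0.008]
    - [0,0,0.01]
  twist: [0,0,0]

```text
clock: 12.0
position: [510.1, 311.2, 50.3]
tool_rot: [3.135, -0.013, -2.01]
wrist_force: [-0.0, 0.1, -0.7]
width: 0.007
```

```bash
python3 go.py; python3 look.py z8 351 175
```

```text
12.0 [510.13123356 311.19744952  50.31707242] [ 3.13455868 -0.01300672 -2.00988975]
-0.0002579282033826542 0.005120310167020616
12.0 [510.1 311.2  50.3] [-0.03789163  0.05958138 -0.73870559]
```

View pics/z8.png

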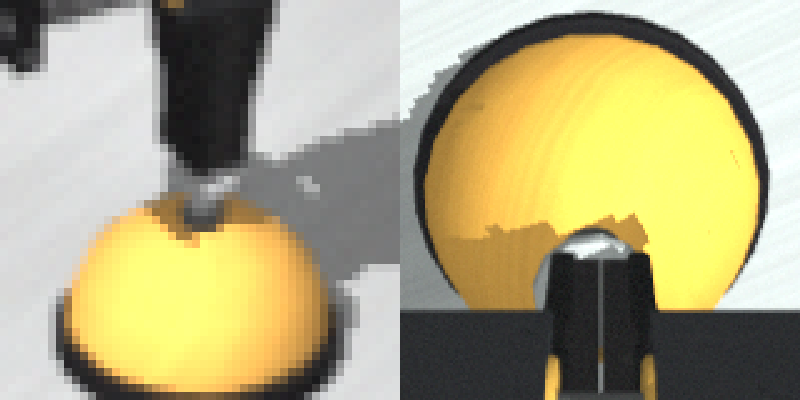

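The tips are just above the plunger, which sits about 2 mm to the left. I'll correct that and press in small steps.

Request:
step_arm:
  fingers: [0,0,0]
  xyz:
    - [-0.008,0,0.005]
    - [-0.008,0,0.01]
    - [-0.008,0,0.012]
  twist: [0,0,0]

```text
clock: 12.4
position: [510.9, 313.0, 47.2]
tool_rot: [3.134, -0.013, -2.01]
wrist_force: [0.4, 0.2, -0.1]
width: 0.004
```

Request:
step_arm:
  fingers: [0,0,0]
  xyz:
    - [0,0,0.005]
    - [0,0,0.008]
    - [0,0,0.01]
  twist: [0,0,0]

```text
clock: 12.7
position: [510.8, 313.0, 44.7]
tool_rot: [3.134, -0.013, -2.01]
wrist_force: [-0.3, -0.8, 0.5]
width: 0.003
```

Request:
step_arm:
  fingers: [0,0,0]
  xyz:
    - [0,0,0.005]
    - [0,0,0.008]
    - [0,0,0.01]
  twist: [0,0,0]

```text
clock: 13.0
position: [510.8, 312.9, 42.3]
tool_rot: [3.135, -0.013, -2.01]
wrist_force: [-0.2, -0.6, 1.6]
width: 0.006
```

Request:
step_arm:
  fingers: [0,0,0]
  xyz:
    - [0,0,0.005]
    - [0,0,0.008]
    - [0,0,0.01]
  twist: [0,0,0]

```text
clock: 13.3
position: [510.8, 312.9, 39.9]
tool_rot: [3.135, -0.013, -2.01]
wrist_force: [-1.6, -0.1, 2.8]
width: 0.01
```

Request:
step_arm:
  fingers: [0,0,0]
  xyz:
    - [0,0,0.003]
    - [0,0,0.005]
    - [0,0,0.006]
  twist: [0,0,0]

```text
clock: 13.6
position: [510.9, 313.0, 39.1]
tool_rot: [3.135, -0.013, -2.009]
wrist_force: [-3.2, -0.1, 6.7]
width: 0.006
```

The plunger bottomed: 6.7 N with no further travel, past the 3 N spring. Drawing back up and clear.

Request:
step_arm:
  fingers: [0,0,0,0,0]
  xyz:
    - [0,0,-0.03]
    - [0,0,-0.1]
    - [0,0,-0.25]
    - [0,0,-0.42]
    - [0,0,-0.6]
  twist: [0,0,0,0,0]

```text
clock: 14.1
position: [512.1, 313.8, 189.9]
tool_rot: [3.134, -0.015, -2.01]
wrist_force: [0.4, 0.5, 0.5]
width: 0.005
```

Request:
step_arm:
  fingers: [0,0,0,0,0]
  xyz:
    - [-0.1,0.1,-0.05]
    - [-0.24,0.22,-0.05]
    - [-0.38,0.34,-0.05]
    - [-0.5,0.45,-0.05]
    - [-0.55,0.5,-0.05]
  twist: [0,0,0,0,0]

```text
clock: 14.6
position: [456.1, 494.6, 200.5]
tool_rot: [3.134, -0.015, -2.007]
wrist_force: [-0.2, -0.4, -1.2]
width: 0.003
```

Request:
step_arm:
  fingers: [0,0,0,0,0]
  xyz:
    - [0,0,0]
    - [0,0,0]
    - [0,0,0]
    - [0,0,0]
    - [0,0,0]
  twist: [0,0,0,0,0]

```text
clock: 15.1
position: [456.8, 493.5, 200.9]
tool_rot: [3.134, -0.014, -2.008]
wrist_force: [-0.0, -0.4, -0.7]
width: 0.003
```

Run:
```python
from rig import arm
import pickle;from h import *
d=pickle.load(open("s0.pkl","rb"))
s=arm.read_state();print(s["clock"],s["position"],s["wrist_force"],s["joint_velocities"])
t=arm.snapshot("top");r=arm.snapshot("scene")
boxes=dict(red=dict(top=(450,250,500,310),scene=(165,300,225,360)),yellow=dict(top=(290,250,345,310),scene=(265,225,320,265)),blue=dict(top=(365,270,420,335),scene=(200,250,260,300)))
for c in boxes:
    for n,q in(("top",t),("scene",r)):
        print(c,n,blob(masks(d[n])[c],boxes[c][n])[0].round(1),blob(masks(q)[c],boxes[c][n])[0].round(1))
g=lambda q:(hsv(q)[...,1]<40).astype(np.uint8)
print("plunger",blob(g(t),(168,279,186,299)))
cv2.imwrite("pics/end_top.png",t["color"]);cv2.imwrite("pics/end_scene.png",r["color"])
df=(cv2.absdiff(r["color"],d["scene"]["color"]).max(2)>40).astype(np.uint8)
cv2.imwrite("pics/end_both.png",np.hstack([cv2.resize(r["color"],(400,300)),cv2.resize(t["color"],(400,300))]))
```

```text
15.1 [456.75758146 493.54829936 200.91468151] [-0.0337225  -0.43316112 -0.72687934] [ 0.00392199  0.00242968  0.00424506  0.00196703  0.00199145 -0.00233933]
red top [471.8 272. ] [470.6 272. ]
red scene [194.7 326.3] [195.4 328.7]
yellow top [314.7 272.7] [314.7 272.7]
yellow scene [296.6 239.8] [296.6 239.8]
blue top [393.5 298. ] [393.5 298. ]
blue scene [231.6 271.6] [231.6 271.6]
plunger (array([176.24770642, 288.21100917]), array([171, 283,  12,  12, 109], dtype=int32))
```

View pics/end_both.png

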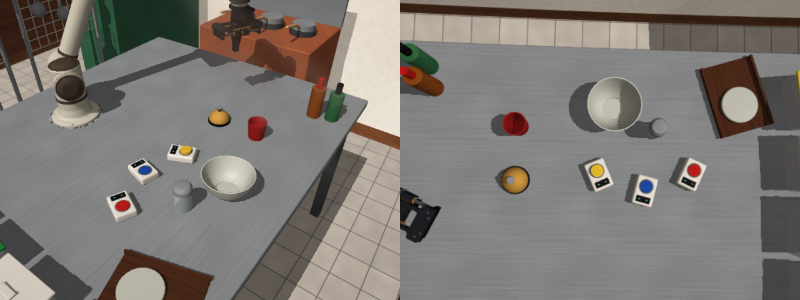

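The final views show the arm well clear and everything in place. Red is depressed; yellow, blue and the bell plunger are on the same pixels as before. Handing in.

```bash
python3 -c "
from rig import arm
print(arm.sign_off())"
```

```text
the job is handed in; nothing more can be done
None
```

I pushed the red cap in with the closed fingertips, rang the bell by pressing its plunger, drew back about 190 mm to the side, and handed in at about 15 s.

- **Red cap:** It slid at about 2.4 N and stopped at 9 N after roughly 8 mm of travel. Afterwards its top measured z≈32 mm (31 mm expected), and the timer showed no visible shift.
- **Bell:** The plunger went through its whole spring travel and stopped at 6.7 N (the spring gives 3 N fully in). It came back up, and its top-view position is unchanged. I had no direct signal that the bell rang; I infer it from the full travel.
- **Everything else:** The yellow and blue caps are on the same pixels as before in both views. By eye, the bowl, shaker and cup stand where they were.
- **Disagreements:** The fingertips, both in the images and at contact, ended about 20 mm above the reported TCP, so I went down in small steps watching the force. The wrist camera placed targets 2–3 mm away from the other two views, so at the bell I aimed between them and then shifted 2 mm by eye.

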